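Close the heavy lid of the test kiln without chipping the brick

ROBOT

A 6-joint arm with a two-finger parallel gripper is mounted at the origin on a cart in front of the work surface, level with it; the furniture and walls round the work are solid. World frame = base frame: x ahead of the robot, y to its left, z up, the work surface at z = 0. Lengths are in m, angles in degrees, forces in N, time in s.
With the tool pointing down it reaches from about 0.4 to 0.825 m from the base axis. Payload 7 kg.
Tool frame: the origin (TCP) lies midway between the tips of the shut fingers; the grasp point (between the pads) lies r.grip_depth behind it (r.grip_depth is the distance from the TCP to the grasp point, in m); z points along the fingers, y is the line along which they close (so a half turn about z gives the same grasp; the last joint's range is limited). The gripper opens to 88 mm and grips with 3 to 60 N. Pads are 19 mm wide; open, the fingers measure 130 mm over their backs; the gripper's body (78 mm by 193 mm) begins 47 mm behind the grasp point.
Start: joints at [84.689, 20.546, 0.682, 0, -70.136, -16.507], TCP at [0.251, 0.627, 0.227] pointing down, gripper open.
Joint ranges: [-176.03, 176.03], [-82.01, 121.73], [-58.28, 71.71], [-173.87, 95.51], [-174.79, -0.11], [-173.66, 173.66]. Speed limits (degrees/s): [136.94, 136.94, 172.46, 180, 180, 180].

INTERFACE

Orientations are given as [roll, pitch, yaw] about the fixed x, y, z axes, in that order (R = Rz(yaw) Ry(pitch) Rx(roll)).
In Python, from plant import r gives the robot as it stands.
- The arm moves only by the tool send_path, called after "Emit:" in YAML: its name, and indented under it one key for each argument. Schema: {"type":"object","properties":{"rows":{"type":"object","properties":{"ticks":{"type":"array","items":{"type":"array","items":{"type":"number"},"minItems":6,"maxItems":6},"minItems":1,"maxItems":12}},"additionalProperties":false,"required":["ticks"]},"jaw":{"type":"number"},"force":{"type":"number"},"only":{"type":"string"},"quiet":{"type":"boolean"},"lines":{"type":"string"}},"required":["rows"],"additionalProperties":false}. rows is an object whose key "ticks" holds a list of rows, 1 to 12 of them, each of 6 numbers: dx, dy, dz in fractions of the full range, 1 being 60 cm, then a rotation vector rx, ry, rz in normalised numbers (1 is 90 degrees); each row is the pose to reach, as a shift and turn from the pose commanded when the call began, along the tool's axes at that moment; what a row does not reach only later rows make up. A row lasts 1/12 s, in which the tool goes at most 0.0417 m and 7.16 degrees, less where a joint would pass 70% of its speed; a pose out of reach is approached as far as the arm can. jaw is the finger opening in m, set as the call begins (left out keeps the last). The fingers move at their own pace and stop on an object; force is the grip in N (left out, the last holds). Time passes only in rows, so rows that do not move let the fingers close. The tool returns the time, the measured TCP pose, the force, the opening and the grip force at its end. only (a regular expression) keeps the lines of the reply that match it, lines (a string "A,B") keeps lines A to B, and quiet returns only ok. Shift and turn numbers lie between -1 and 1, and a call with a number outside is refused. Input that does not fit is refused with a message, and nothing moves.
- r.get_state(): the state, without advancing time (a new reading comes with each control period).
- r.capture(name): name is "scene" or "top" or "wrist"; returns a dict with "frame" (400x640x3 uint8, red, green, blue), "z_map" (400x640 float32, m along the optical axis (not along the pixel's ray), 0 where there is no reading), "fx", "fy", "cx", "cy" (pixels), "cam_to_world" (4x4, takes a point from camera to world coordinates). Camera axes: x right, y down, z forward; pixel columns grow to the right and rows downward; lengths in m; the calibration is good to about 2 mm. The wrist camera is an equidistant fisheye: a pixel r from the principal point sees the ray r / f radians off the axis. A picture is of the moment at which its call begins.
- r.close_job(): hands the job in; it is judged then, once.
The state is a dict: "time_s": time; "joints": joint angles; "qd": joint speeds; "joint_torque": joint torques, N m; "tcp_pos": TCP position; "eef_rot": TCP orientation; "contact_force": force on the tool from outside, world axes, zero at the start; "moment": the same for the moment, N m; "gripper_width": finger opening in m; "gripper_force": force on a finger pad.
Only numpy, scipy, OpenCV 4.12 (cv2) and the standard library are available. Lean on these libraries where they do the work, as an engineer would, in place of code of your own. Each camera call takes 0.05 s, during which the arm holds its last target. There are 200 camera calls.

TASK

The little test kiln is loaded: close it. Bring its heavy hinged lid down by the handle, holding it back against its weight so that it never drops or slams, then press it by feel through its tight seal until it is fully home and bed it on the soft brick collar for a moment with a steady push of about 20 N at the handle, not more than 25 N or the brick chips. Let go without lifting it again, and leave the pot inside and the things round the kiln where they are.

Things in the scene. Friction and masses are not known exactly. Their poses are not given: they have to be found in the camera images.
- kiln: small top-loading test kiln, a square steel-jacketed box fixed on the table, 170 mm deep (x), 200 mm wide (y), 95 mm high to the top of its pale firebrick collar, open chamber 110 x 138 mm in the middle; grey control box on its right (-y) side, 40 mm wide. Origin: centre of its underside on the table; x points from the handle side to the hinge side, z up. The lid hinges along its back (+x) edge
- hinge (a point): point on the lid's hinge axis, in the kiln's frame at x +95 mm, y 0, height 100 mm; the axis runs along the kiln's y
- handle (a point): middle of the lid's handle, a round steel bar 12 mm thick, 100 mm long, parallel to the hinge, on an arm at each end (88 mm clear between), 40 mm out from the lid's free edge. In the lid's frame at x -225, z +9 mm; home, it is 225 mm in front of the hinge (kiln -x), 9 mm above it, 109 mm above the table. The point turns with the lid
- lid_angle (a joint): angle of the lid in rad: 0 = home on the collar, 1.57 = upright; starts at 1.3 to 1.5. Hinge friction (0.36 N m) holds the lid above about 1.25 rad; below that it falls if let go. It meets the rope seal at about 0.06 rad and, let go there, stays 0.03 to 0.06 open; a push down at the handle growing to about 12 N wedges it home, where it stays; then the rigid collar takes any more
- lid: the lid: pale brick slab in a steel band, 175 x 200 x 28 mm, 0.7 to 1.1 kg, with a plug below it (14 mm deep, tapered sides). Origin on the hinge axis; x along the lid, away from the handle; z out of its outer face (up when closed)
- collar: the soft firebrick collar on which the lid lands, 15 mm high, part of the kiln; origin as the kiln's
- pinch_pot: brown clay pinch pot, 72 mm wide and 47 mm high, standing in the kiln's chamber, origin under its centre; leave alone
- slip_pot: pale pot 72 mm wide, 75 mm high, left of the kiln, bystander, origin under its centre
- red_tile: brown glazed test tile 70 x 40 x 8 mm lying in front of and left of the kiln, bystander
- wood_rib: kidney-shaped wooden rib 64 x 103 x 8 mm lying in front of and right of the kiln, bystander
- cutter: round metal clay cutter 62 mm wide, 30 mm high, right of the kiln, bystander

How it is judged (in metres and radians):
On the way, in this order (a step that is already met when the one before it is completed fails the run):
1. the lid is lowered until it meets its seal (value of joint lid_angle below 0.1 rad and velocity of joint lid_angle above -1 rad/s), for 0.05 s.
2. the lid is pressed home and bedded on the collar with more than 5 N (value of joint lid_angle below 0.008 rad and contact force between lid and collar above 5 N), for 0.2 s.
At the end, for the whole second after the job is handed in: the lid is home: its angle below 0.008 rad (handle within about 1.8 mm of its home height), at rest and let go (value of joint lid_angle between -0.02 and 0.008 rad and angular speed of lid below 0.05 rad/s); the robot touches nothing.
It fails at once if the lid drops or slams: it closes faster than 1.5 rad/s (0.33 m/s at the handle) (velocity of joint lid_angle below -1.5 rad/s).
It fails at once if the lid bears on the brick collar with more than 30 N (about 32 N of push at the handle) (contact force between lid and collar above 30 N).
It fails at once if the pot in the kiln is shifted more than 15 mm or tipped (distance of pinch_pot from where it was at the start of the episode above 0.015 m or angle between pinch_pot's own z axis and vertical above 0.3 rad).
It fails at once if a bystander is moved more than 30 mm (distance of any of slip_pot, red_tile, wood_rib, cutter from where it was at the start of the episode above 0.03 m).
It also fails if it takes over 58 s, if anything falls off the work surface, if the arm or the gripper's body presses on something with over 40 N, if the wrist force passes 120 N, or if a joint passes its speed limit or range.

## Working session

There is one attempt and no reset: what is moved stays moved. The work goes in short steps, Python scripts to look and compute and a tool call to move; the robot and the scene stay as the last step left them, time stands still between calls to the robot, and variables do not carry over. Pictures are saved under pics/ and viewed, at most 10 in all, crops included, and the job is handed in when it is done.

```bash
ls; mkdir -p pics
```

Run:
```python
from plant import r
import cv2,numpy as np
for n in ("scene","top"):
    c=r.capture(n); cv2.imwrite(f"pics/{n}0.png",c["frame"][:,:,::-1]); np.savez(f"{n}0.npz",**c)
print(r.get_state(), r.grip_depth)
```

```text
pics
{'time_s': 0.1, 'joints': array([ 8.46895037e+01,  2.05883310e+01,  6.38922064e-01, -1.65946158e-02,
       -7.01353042e+01, -1.65068577e+01]), 'qd': array([ 0.00815381, -0.03553106,  0.08196807,  0.11576335,  0.04303322,
        0.02791845]), 'joint_torque': array([-4.99848138e-04, -5.84165275e+01,  2.93749988e+01,  7.01554075e+00,
        1.01995678e-02, -4.62542789e-05]), 'tcp_pos': array([0.25073348, 0.62623852, 0.22570791]), 'eef_rot': array([ 1.79914345e+02, -9.11381530e-03, -2.18229976e+01]), 'contact_force': array([0.48619224, 0.49070085, 0.11850175]), 'moment': array([-0.01217397,  0.01483643,  0.02652958]), 'gripper_force': 0.0, 'gripper_width': 0.08749377339368755} 0.0188
```

View pics/scene0.png

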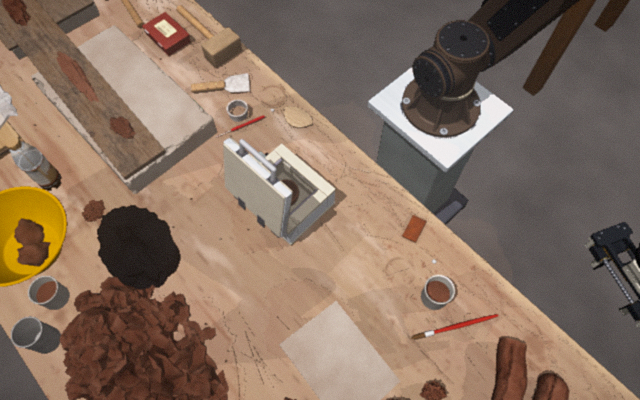

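View pics/top0.png

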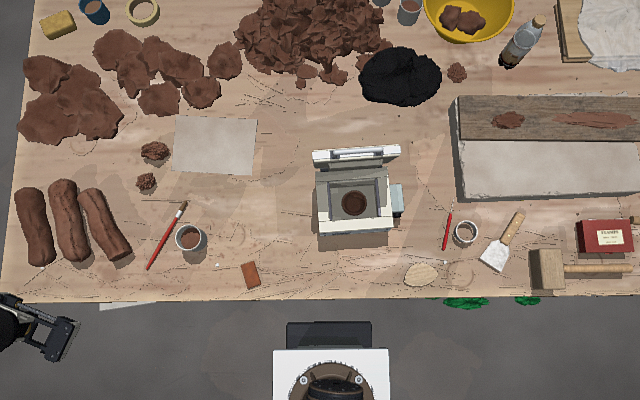

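The top view shows the kiln at about (355,200), with its front edge at row 230, the lid nearly upright and the handle bar at about (357,153). Next I'll measure from depth.

Create h.py:
```python
import numpy as np
def cloud(f):
    c=np.load(f); z=c["z_map"]; v,u=np.mgrid[:400,:640]
    P=np.stack([(u-c["cx"])/c["fx"]*z,(v-c["cy"])/c["fy"]*z,z],-1)
    M=c["cam_to_world"]; W=P@M[:3,:3].T+M[:3,3]; W[z==0]=np.nan
    return W
```

Run:
```python
from h import *; import cv2
np.set_printoptions(precision=4,suppress=True)
W=cloud("top0.npz"); c=np.load("top0.npz"); print("cam",c["cam_to_world"][:3,3],c["fx"])
for n,(u,v) in dict(tile=(250,275),rib=(421,273),cut=(465,231),slip=(189,238),pot=(353,203),lidtop=(355,153),lid2=(350,160),colF=(357,226),colL=(322,205),colR=(390,205),box=(397,200)).items(): print(n,W[v,u])
R=W[140:250,300:410]; m=np.abs(R[...,2]-.095)<.004
uv=np.argwhere(m)
pts=R[m][:,:2]; print(len(pts)); 
rc=cv2.minAreaRect(pts.astype(np.float32)); print(rc, cv2.boxPoints(rc))
S=cloud("scene0.npz")
for nm,C in (("top",W),("scene",S)):
    k=(C[...,2]>.12)&(np.abs(C[...,1]-W[203,353,1])<.16)&(np.abs(C[...,0]-W[203,353,0]-.05)<.2)
    p=C[k]; print(nm,len(p),p.min(0),p.max(0))
    for z in np.arange(.12,.36,.02):
        q=p[np.abs(p[:,2]-z)<.01]
        if len(q): print(round(z,2),len(q),np.percentile(q[:,0],[2,50,98]),np.percentile(q[:,1],[2,98]))
im=cv2.imread("pics/top0.png")[130:250,300:420]; a=cv2.resize(im,None,fx=5,fy=5,interpolation=2)[:600]
im=cv2.imread("pics/scene0.png")[120:250,210:350]; b=cv2.resize(im,None,fx=4,fy=4)
cv2.imwrite("pics/c1.png",a); cv2.imwrite("pics/c2.png",b)
```

```text
cam [0.3254 0.0098 1.213 ] 421.82553535462426
tile [0.3554 0.223  0.006 ]
rib [ 0.3545 -0.2596  0.009 ]
cut [ 0.4726 -0.3944  0.0025]
slip [0.459  0.3897 0.0393]
pot [ 0.5564 -0.0727  0.0179]
lidtop [ 0.6078 -0.0586  0.3272]
lid2 [ 0.6127 -0.0516  0.2589]
colF [ 0.4788 -0.0764  0.0944]
colL [0.5378 0.0164 0.0915]
colR [ 0.5349 -0.1672  0.0931]
box [ 0.5537 -0.1913  0.0666]
2445
((0.5566427707672119, -0.06856265664100647), (0.17520354688167572, 0.20006023347377777), 3.4132463932037354) [[ 0.4632  0.0261]
 [ 0.4752 -0.1736]
 [ 0.65   -0.1632]
 [ 0.6381  0.0365]]
top 1774 [ 0.5999 -0.1656  0.12  ] [0.6443 0.038  0.332 ]
0.12 4 [0.6339 0.6343 0.6359] [0.0071 0.0174]
0.14 24 [0.6182 0.6308 0.6438] [-0.1566  0.032 ]
0.16 47 [0.6138 0.6209 0.6381] [-0.1564  0.0357]
0.18 49 [0.6106 0.6168 0.6345] [-0.1574  0.0327]
0.2 54 [0.6059 0.6124 0.6314] [-0.1565  0.0318]
0.22 57 [0.6025 0.6089 0.6268] [-0.1568  0.0337]
0.24 374 [0.6018 0.6107 0.6216] [-0.1372  0.018 ]
0.26 67 [0.6069 0.613  0.6204] [-0.1556  0.0227]
0.28 803 [0.6056 0.6182 0.6398] [-0.1623  0.0343]
0.3 24 [0.6102 0.6175 0.6315] [-0.1232 -0.0046]
0.32 254 [0.6074 0.6137 0.6217] [-0.1162 -0.0127]
0.34 17 [0.6099 0.615  0.6192] [-0.1118 -0.0292]
scene 3863 [ 0.605  -0.1661  0.1201] [0.6749 0.0413 0.332 ]
0.12 136 [0.6432 0.6671 0.674 ] [-0.1542  0.0396]
0.14 300 [0.6395 0.6641 0.6714] [-0.1549  0.0395]
0.16 285 [0.6356 0.6599 0.6674] [-0.1537  0.0392]
0.18 310 [0.6349 0.6562 0.6641] [-0.155   0.0387]
0.2 320 [0.6278 0.6525 0.6606] [-0.1572  0.0389]
0.22 341 [0.6251 0.6487 0.6567] [-0.1555  0.0384]
0.24 349 [0.6209 0.6445 0.6525] [-0.1548  0.038 ]
0.26 363 [0.6156 0.6409 0.6484] [-0.1552  0.0379]
0.28 1084 [0.6088 0.6291 0.6436] [-0.16    0.0363]
0.3 86 [0.6154 0.6249 0.6355] [-0.1202  0.0028]
0.32 278 [0.6094 0.6176 0.6254] [-0.1169 -0.0095]
0.34 11 [0.6127 0.617  0.6186] [-0.1034 -0.0138]
```

View pics/c1.png

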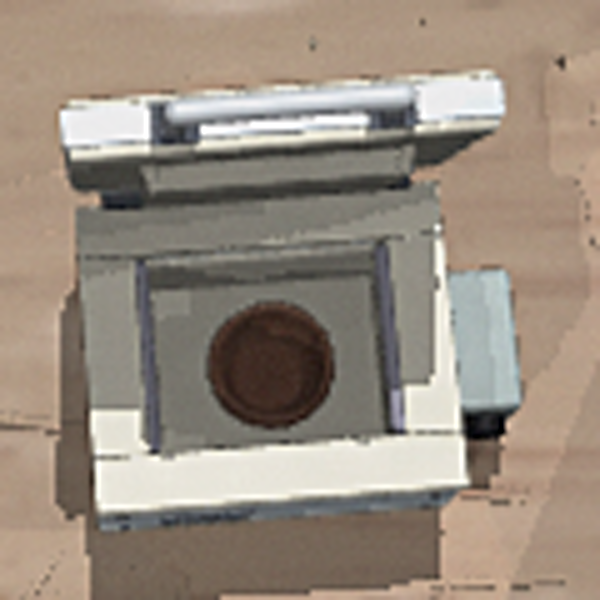

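View pics/c2.png

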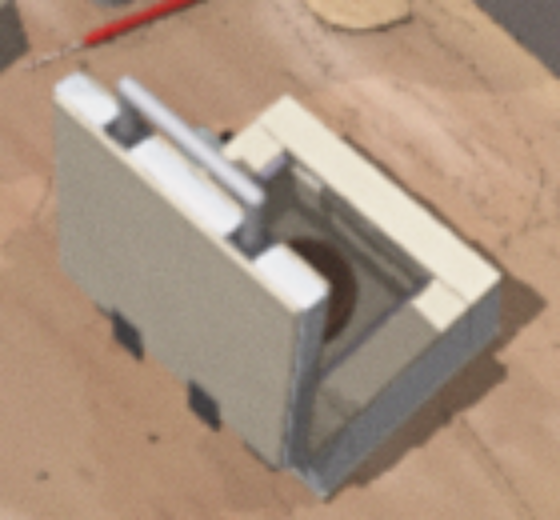

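The crops show the handle bar at crop (165..415, 100), with arms at both ends and the lid just short of upright. The kiln yaw is about +3.4°. Next I'll refine the handle and hinge estimates with fits.

Run:
```python
from h import *
np.set_printoptions(precision=4,suppress=True)
def fitplane(p):
    for _ in range(6):
        c=p.mean(0); n=np.linalg.svd(p-c,full_matrices=0)[2][2]; d=(p-c)@n; p=p[np.abs(d)<max(2*d.std(),.0015)]
    return c,n*np.sign(n[0]),d.std()
S=cloud("scene0.npz"); p=S.reshape(-1,3); T=cloud("top0.npz").reshape(-1,3)
k=(p[:,2]>.13)&(p[:,2]<.27)&(p[:,0]>.635)&(p[:,0]<.69)&(p[:,1]>-.15)&(p[:,1]<.03)
# outer face: points close to max x for their z
q=p[k]; q=q[q[:,0]>.674-.19*(q[:,2]-.12)-.012]
c,n,s=fitplane(q); print("face",c,n,s,"yaw",np.degrees(np.arctan2(n[1],n[0])),"angle",np.pi/2-np.arctan2(n[2],np.hypot(n[0],n[1])))
for nm,C in(("scene",p),("top",T)):
    b=C[(C[:,2]>.312)&(C[:,2]<.335)&(C[:,0]>.59)&(C[:,0]<.64)&(C[:,1]>-.2)&(C[:,1]<.06)]
    k=np.polyfit(b[:,1],b[:,0],1); ang=-np.degrees(np.arctan(k[0]))
    print(nm,len(b),"bar yaw",ang,"y range",b[:,1].min(),b[:,1].max(),"mid y",(b[:,1].min()+b[:,1].max())/2,"x at mid",np.polyval(k,(b[:,1].min()+b[:,1].max())/2),"ztop",np.percentile(b[:,2],[50,95]))
    m=C[(np.abs(C[:,2]-.0945)<.003)&(np.abs(C[:,0]-.55)<.12)&(np.abs(C[:,1]+.065)<.13)]
    for yaw in (ang,3.4):
        a=np.radians(yaw);e=np.array([[np.cos(a),np.sin(a)],[-np.sin(a),np.cos(a)]]); g=m[:,:2]@e.T
        lo,hi=np.percentile(g,[.5,99.5],axis=0); print(" collar along/across",lo,hi,"front+85 centre",e.T@[lo[0]+.085,(lo[1]+hi[1])/2])
```

```text
face [ 0.6526 -0.058   0.2028] [0.9802 0.0611 0.1885] 0.0007353622158688495 yaw 3.5684261804500066 angle 1.3811501551377465
scene 281 bar yaw 3.7924203296107297 y range -0.1184985055805009 -0.007920621331319488 mid y -0.0632095634559102 x at mid 0.6173808831331219 ztop [0.3267 0.3297]
 collar along/across [ 0.4646 -0.203 ] [ 0.6282 -0.005 ] front+85 centre [ 0.5553 -0.0674]
 collar along/across [ 0.4656 -0.1996] [ 0.6282 -0.0011] front+85 centre [ 0.5556 -0.0675]
top 271 bar yaw 3.569276805285622 y range -0.11847030998421607 -0.010533070922723781 mid y -0.06450169045346993 x at mid 0.6140702741941363 ztop [0.3271 0.3303]
 collar along/across [ 0.4642 -0.2024] [ 0.6319 -0.0037] front+85 centre [ 0.5545 -0.0687]
 collar along/across [ 0.4645 -0.2008] [ 0.6323 -0.002 ] front+85 centre [ 0.5545 -0.0686]
```

The manual's scale: shifts go in shares of 60 cm and turns go in shares of 90 degrees. Converting my numbers, -0.19 m / 0.6 = -0.3167, -0.16 m / 0.6 = -0.2667.

Emit:
send_path:
  rows: {"ticks": [[0, 0, -0.0667, 0, 0, 0], [0, 0, -0.1333, 0, 0, 0], [0, 0, -0.2, 0, 0, 0], [0, 0, -0.2667, 0, 0, 0], [0, 0, -0.3167, 0, 0, 0], [0, 0, -0.3167, 0, 0, 0]]}
  jaw: 0.05

```text
time_s: 0.6
tcp_pos: [0.252, 0.6277, 0.4244]
eef_rot: [-179.4, 0.0, -21.8]
contact_force: [-0.2, -0.6, -0.2]
gripper_width: 0.0535
gripper_force: 0.0
```

Converted, 0.336 m / 0.6 = 0.56, 0.308 m / 0.6 = 0.5133, 60 degrees / 90 = 0.6667.

Emit:
send_path:
  rows: {"ticks": [[0.0467, 0.04, 0, 0, 0, 0.0556], [0.0933, 0.08, 0, 0, 0, 0.1111], [0.14, 0.12, 0, 0, 0, 0.1667], [0.1867, 0.16, 0, 0, 0, 0.2222], [0.2333, 0.2, 0, 0, 0, 0.2778], [0.28, 0.24, 0, 0, 0, 0.3333], [0.3267, 0.28, 0, 0, 0, 0.3889], [0.3733, 0.32, 0, 0, 0, 0.4444], [0.42, 0.36, 0, 0, 0, 0.5], [0.4667, 0.4, 0, 0, 0, 0.5556], [0.5133, 0.44, 0, 0, 0, 0.6111], [0.56, 0.48, 0, 0, 0, 0.6667]]}

```text
time_s: 1.6
tcp_pos: [0.456, 0.2326, 0.4164]
eef_rot: [180.0, 0.0, -82.0]
contact_force: [1.1, 0.9, 0.2]
gripper_width: 0.0501
gripper_force: 0.0
```

Run:
```python
from plant import r; import numpy as np
from scipy.spatial.transform import Rotation as R
s=r.get_state(); M=R.from_euler("xyz",s["eef_rot"],degrees=True).as_matrix()
print(s["tcp_pos"],s["eef_rot"],s["joints"],M.T@(np.array([.616,-.064,.42])-s["tcp_pos"]))
```

```text
[0.45595935 0.23256847 0.41638134] [ 1.79986254e+02  7.78442993e-03 -8.20466142e+01] [ 4.90197298e+01  1.05376395e+00  3.33710043e-01 -1.49006668e-02
 -8.92851963e+01 -4.10661565e+01] [ 0.31585968 -0.11746492 -0.00368975]
```

Converted, 0.315 m / 0.6 = 0.525, 0.14 m / 0.6 = 0.2333, 4.4 degrees / 90 = 0.0489.

Emit:
send_path:
  rows: {"ticks": [[0.0583, -0.0217, 0, 0, 0, 0.0111], [0.1167, -0.0433, 0, 0, 0, 0.0222], [0.175, -0.065, 0, 0, 0, 0.0333], [0.2333, -0.0867, 0, 0, 0, 0.0444], [0.2917, -0.1083, 0, 0, 0, 0.0489], [0.35, -0.13, 0, 0, 0, 0.0489], [0.4083, -0.1517, 0, 0, 0, 0.0489], [0.4667, -0.1733, 0, 0, 0, 0.0489], [0.5, -0.1867, 0, 0, 0, 0.0489], [0.525, -0.195, 0, 0, 0, 0.0489], [0.525, -0.195, 0, 0, 0, 0.0489]]}

```text
time_s: 2.52
tcp_pos: [0.6172, -0.0634, 0.4148]
eef_rot: [179.8, -0.0, -86.4]
contact_force: [-0.3, 0.0, -0.3]
gripper_width: 0.0496
gripper_force: 0.0
```

Run:
```python
from plant import r; import numpy as np, cv2
from scipy.spatial.transform import Rotation as R
s=r.get_state(); M=R.from_euler("xyz",s["eef_rot"],degrees=True).as_matrix()
print(s["tcp_pos"],s["eef_rot"],M.T@(np.array([.616,-.064,.306])-s["tcp_pos"]))
c=r.capture("wrist"); cv2.imwrite("pics/w1.png",c["frame"][:,:,::-1])
```

```text
[ 0.61720255 -0.06336119  0.41477704] [ 1.79838407e+02 -3.34865541e-02 -8.63893040e+01] [0.00049823 0.0009336  0.10878042]
```

View pics/w1.png

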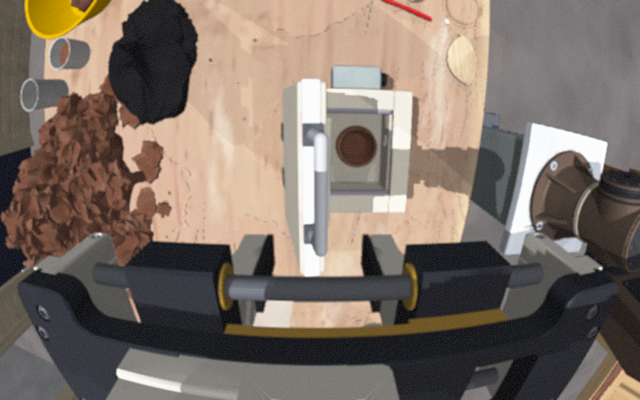

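The bar at column 321 is centred between the fingers, which sit at about 262 and 378. I'll descend and grip.

Converted, 0.109 m / 0.6 = 0.1817, 0.1 m / 0.6 = 0.1667.

Emit:
send_path:
  rows: {"ticks": [[0, 0, 0.05, 0, 0, 0], [0, 0, 0.1, 0, 0, 0], [0, 0, 0.1417, 0, 0, 0], [0, 0, 0.1667, 0, 0, 0], [0, 0.0017, 0.1817, 0, 0, 0], [0, 0.0017, 0.1817, 0, 0, 0]]}

```text
time_s: 3.07
tcp_pos: [0.6142, -0.0601, 0.3057]
eef_rot: [179.8, 0.0, -86.2]
contact_force: [-0.2, 0.8, 0.2]
gripper_width: 0.05
gripper_force: 0.0
```

Emit:
send_path:
  rows: {"ticks": [[0, 0, 0, 0, 0, 0], [0, 0, 0, 0, 0, 0], [0, 0, 0, 0, 0, 0], [0, 0, 0, 0, 0, 0], [0, 0, 0, 0, 0, 0], [0, 0, 0, 0, 0, 0], [0, 0, 0, 0, 0, 0], [0, 0, 0, 0, 0, 0]]}
  jaw: 0
  force: 20

```text
time_s: 3.73
tcp_pos: [0.6153, -0.0609, 0.3079]
eef_rot: [-180.0, -0.0, -86.2]
contact_force: [-1.4, 2.2, 1.4]
gripper_width: 0.0115
gripper_force: 20.0
```

Converted, 0.0395 m / 0.6 = 0.0658, 0.029 m / 0.6 = 0.0483.

Emit:
send_path:
  rows: {"ticks": [[0, 0.005, 0.0008, 0, 0, 0], [0, 0.01, 0.0017, 0, 0, 0], [0, 0.015, 0.0027, 0, 0, 0], [0, 0.0225, 0.0042, 0, 0, 0], [0, 0.03, 0.0058, 0, 0, 0], [0, 0.0392, 0.0082, 0, 0, 0], [0, 0.0483, 0.0105, 0, 0, 0], [0, 0.0567, 0.0133, 0, 0, 0], [0, 0.0658, 0.0162, 0, 0, 0], [0, 0.0658, 0.0162, 0, 0, 0]]}
  force: 25

```text
time_s: 4.57
tcp_pos: [0.5743, -0.0634, 0.2973]
eef_rot: [179.9, 0.0, -86.2]
contact_force: [-2.3, 1.9, 0.3]
gripper_width: 0.0109
gripper_force: 25.0
```

Converted, 0.0597 m / 0.6 = 0.0995, 0.0409 m / 0.6 = 0.0682.

Emit:
send_path:
  rows: {"ticks": [[0, 0.0083, 0.003, 0, 0, 0], [0, 0.0175, 0.0063, 0, 0, 0], [0, 0.0263, 0.01, 0, 0, 0], [0, 0.0348, 0.014, 0, 0, 0], [0, 0.0433, 0.018, 0, 0, 0], [0, 0.0517, 0.0223, 0, 0, 0], [0, 0.06, 0.0267, 0, 0, 0], [0, 0.0682, 0.0313, 0, 0, 0], [0, 0.0762, 0.0363, 0, 0, 0], [0, 0.084, 0.0413, 0, 0, 0], [0, 0.0918, 0.0467, 0, 0, 0], [0, 0.0995, 0.052, 0, 0, 0]]}

```text
time_s: 5.57
tcp_pos: [0.5159, -0.0672, 0.2663]
eef_rot: [180.0, 0.0, -86.2]
contact_force: [-0.1, 5.6, 0.9]
gripper_width: 0.0116
gripper_force: 25.0
```

Converted, 0.0478 m / 0.6 = 0.0797, 0.0473 m / 0.6 = 0.0788.

Emit:
send_path:
  rows: {"ticks": [[-0.0005, 0.0075, 0.0057, 0, 0, 0], [-0.001, 0.015, 0.0115, 0, 0, 0], [-0.0013, 0.0222, 0.0175, 0, 0, 0], [-0.0017, 0.0292, 0.0235, 0, 0, 0], [-0.0017, 0.036, 0.03, 0, 0, 0], [-0.0017, 0.0427, 0.0367, 0, 0, 0], [-0.0017, 0.0493, 0.0433, 0, 0, 0], [-0.0017, 0.0558, 0.05, 0, 0, 0], [-0.0017, 0.0618, 0.0572, 0, 0, 0], [-0.0017, 0.0678, 0.0643, 0, 0, 0], [-0.0017, 0.0738, 0.0717, 0, 0, 0], [-0.0017, 0.0797, 0.0788, 0, 0, 0]]}

```text
time_s: 6.57
tcp_pos: [0.4683, -0.0697, 0.2189]
eef_rot: [180.0, -0.0, -86.2]
contact_force: [1.4, -3.1, -0.1]
gripper_width: 0.0115
gripper_force: 25.0
```

Converted, 0.0594 m / 0.6 = 0.099, 0.0386 m / 0.6 = 0.0643.

Emit:
send_path:
  rows: {"ticks": [[0.0003, 0.0053, 0.0077, 0, 0, 0], [0.0005, 0.0107, 0.0155, 0, 0, 0], [0.0005, 0.0158, 0.0233, 0, 0, 0], [0.0005, 0.0208, 0.0312, 0, 0, 0], [0.0005, 0.0253, 0.0393, 0, 0, 0], [0.0005, 0.0298, 0.0477, 0, 0, 0], [0.0005, 0.0342, 0.056, 0, 0, 0], [0.0005, 0.0385, 0.0643, 0, 0, 0], [0.0005, 0.0422, 0.073, 0, 0, 0], [0.0005, 0.0458, 0.0817, 0, 0, 0], [0.0005, 0.0493, 0.0903, 0, 0, 0], [0.0005, 0.0528, 0.099, 0, 0, 0]]}

```text
time_s: 7.57
tcp_pos: [0.4369, -0.0718, 0.1594]
eef_rot: [-180.0, 0.0, -86.2]
contact_force: [-1.0, 2.2, -0.3]
gripper_width: 0.011
gripper_force: 25.0
```

Run:
```python
from plant import r; import cv2,numpy as np
c=r.capture("scene"); cv2.imwrite("pics/s2.png",cv2.resize(c["frame"][90:270,180:400,::-1],None,fx=3,fy=3)); np.savez("s2.npz",**c)
```

```text
(no output)
```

View pics/s2.png

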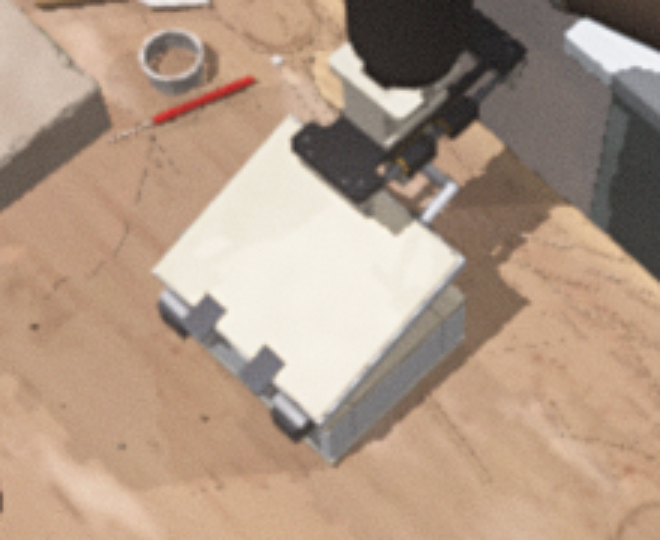

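The lid is held partly open by the gripped handle at crop (435,195). I'll measure its actual angle.

Create ang.py:
```python
from h import *; import sys
def angle(f):
    p=cloud(f).reshape(-1,3); yaw=np.radians(3.6); d=p[:,:2]-[.649,-.062]
    x=d@[np.cos(yaw),np.sin(yaw)]; y=d@[-np.sin(yaw),np.cos(yaw)]
    k=(x>-.12)&(x<-.03)&(np.abs(y)<.085)&(p[:,2]>.11)&(p[:,2]<.2)
    x,z=x[k],p[k,2]
    for _ in range(6):
        c=np.polyfit(x,z,1); e=z-np.polyval(c,x); m=np.abs(e)<max(2*e.std(),.002); x,z=x[m],z[m]
    return -np.arctan(c[0]),c[1],e.std(),len(x)
if __name__=="__main__": print(angle(sys.argv[1]))
```

```bash
python3 ang.py s2.npz
```

```text
(np.float64(0.3093112902221702), np.float64(0.12382639781005364), np.float64(0.0018967200885511468), 2123)
```

Converted, 0.0437 m / 0.6 = 0.0728, 0.0216 m / 0.6 = 0.036.

Emit:
send_path:
  rows: {"ticks": [[0, 0.0027, 0.008, 0, 0, 0], [0, 0.0053, 0.0162, 0, 0, 0], [0, 0.008, 0.026, 0, 0, 0], [0, 0.0107, 0.036, 0, 0, 0], [0, 0.0123, 0.0442, 0, 0, 0], [0, 0.014, 0.0523, 0, 0, 0], [0, 0.0152, 0.0583, 0, 0, 0], [0, 0.0163, 0.0642, 0, 0, 0], [0, 0.0172, 0.0683, 0, 0, 0], [0, 0.0178, 0.0728, 0, 0, 0], [0, 0.0178, 0.0728, 0, 0, 0]]}

```text
time_s: 8.53
tcp_pos: [0.4258, -0.0725, 0.1153]
eef_rot: [179.9, 0.0, -86.2]
contact_force: [-1.5, 4.1, -3.5]
gripper_width: 0.0111
gripper_force: 25.0
```

Run:
```python
from plant import r; import numpy as np
from ang import angle
c=r.capture("scene"); np.savez("s3.npz",**c); print(angle("s3.npz"))
```

```text
(np.float64(0.11342462898501579), np.float64(0.12267372507556128), np.float64(0.001813667381569577), 1932)
```

Converted, 0.011 m / 0.6 = 0.0183, 0.0095 m / 0.6 = 0.0158.

Emit:
send_path:
  rows: {"ticks": [[-0.0005, 0.0007, 0.0033, 0, 0, 0], [-0.0008, 0.001, 0.0067, 0, 0, 0], [-0.0008, 0.0013, 0.01, 0, 0, 0], [-0.0008, 0.0017, 0.0133, 0, 0, 0], [-0.0008, 0.002, 0.0158, 0, 0, 0], [-0.0008, 0.0022, 0.0183, 0, 0, 0], [-0.0008, 0.0022, 0.0183, 0, 0, 0], [-0.0008, 0.0022, 0.0183, 0, 0, 0]]}
  force: 45

```text
time_s: 9.25
tcp_pos: [0.4245, -0.0725, 0.1049]
eef_rot: [179.9, -0.0, -86.2]
contact_force: [-3.3, -1.3, -2.5]
gripper_width: 0.0109
gripper_force: 45.0
```

Converted, 0.004 m / 0.6 = 0.0067, 0.003 m / 0.6 = 0.005.

Emit:
send_path:
  rows: {"ticks": [[0, 0.0003, 0.0017, 0, 0, 0], [0, 0.0005, 0.0033, 0, 0, 0], [0, 0.0005, 0.005, 0, 0, 0], [0, 0.0007, 0.0067, 0, 0, 0], [0, 0.0007, 0.0067, 0, 0, 0], [0, 0.0007, 0.0067, 0, 0, 0]]}
  force: 45

```text
time_s: 9.75
tcp_pos: [0.4242, -0.0725, 0.1012]
eef_rot: [179.9, -0.0, -86.2]
contact_force: [-6.0, -0.9, 0.0]
gripper_width: 0.0106
gripper_force: 45.0
```

Converted, 0.003 m / 0.6 = 0.005, 0.0025 m / 0.6 = 0.0042.

Emit:
send_path:
  rows: {"ticks": [[0, 0.0007, 0.0012, 0, 0, 0], [0, 0.0013, 0.0023, 0, 0, 0], [0, 0.002, 0.0033, 0, 0, 0], [0, 0.002, 0.0042, 0, 0, 0], [0, 0.002, 0.005, 0, 0, 0], [0, 0.002, 0.005, 0, 0, 0], [0, 0.002, 0.005, 0, 0, 0]]}

```text
time_s: 10.33
tcp_pos: [0.4239, -0.0724, 0.0985]
eef_rot: [-180.0, -0.0, -86.2]
contact_force: [-3.0, -3.1, 5.3]
gripper_width: 0.0103
gripper_force: 45.0
```

Converted, 0.002 m / 0.6 = 0.0033, 0.0018 m / 0.6 = 0.003.

Emit:
send_path:
  rows: {"ticks": [[0, 0, 0.001, 0, 0, 0], [0, 0, 0.002, 0, 0, 0], [0, 0, 0.003, 0, 0, 0], [0, 0, 0.0033, 0, 0, 0], [0, 0, 0.0033, 0, 0, 0], [0, 0, 0.0033, 0, 0, 0]]}

```text
time_s: 10.83
tcp_pos: [0.4238, -0.0725, 0.0965]
eef_rot: [-180.0, -0.0, -86.2]
contact_force: [-3.1, -3.8, 5.8]
gripper_width: 0.0107
gripper_force: 45.0
```

Converted, 0.0015 m / 0.6 = 0.0025, 0.0012 m / 0.6 = 0.002.

Emit:
send_path:
  rows: {"ticks": [[0, 0.0003, 0.001, 0, 0, 0], [0, 0.0007, 0.002, 0, 0, 0], [0, 0.0008, 0.0025, 0, 0, 0], [0, 0.0008, 0.0025, 0, 0, 0], [0, 0.0008, 0.0025, 0, 0, 0], [0, 0.0008, 0.0025, 0, 0, 0]]}

```text
time_s: 11.33
tcp_pos: [0.4237, -0.0724, 0.0952]
eef_rot: [-179.9, -0.0, -86.2]
contact_force: [-2.2, -3.0, 5.6]
gripper_width: 0.0107
gripper_force: 45.0
```

Converted, 0.001 m / 0.6 = 0.0017, 0.0005 m / 0.6 = 0.0008.

Emit:
send_path:
  rows: {"ticks": [[0, 0.0003, 0.0008, 0, 0, 0], [0, 0.0007, 0.0017, 0, 0, 0], [0, 0.0007, 0.0017, 0, 0, 0], [0, 0.0007, 0.0017, 0, 0, 0], [0, 0.0007, 0.0017, 0, 0, 0]]}

```text
time_s: 11.75
tcp_pos: [0.4237, -0.0724, 0.0943]
eef_rot: [-179.9, -0.0, -86.2]
contact_force: [-1.9, -3.6, 6.3]
gripper_width: 0.0104
gripper_force: 45.0
```

Converted, 0.001 m / 0.6 = 0.0017, 0.0005 m / 0.6 = 0.0008.

Emit:
send_path:
  rows: {"ticks": [[-0.0005, 0.0003, 0.0008, 0, 0, 0], [-0.0005, 0.0007, 0.0017, 0, 0, 0], [-0.0005, 0.0007, 0.0017, 0, 0, 0], [-0.0005, 0.0007, 0.0017, 0, 0, 0], [-0.0005, 0.0007, 0.0017, 0, 0, 0]]}

```text
time_s: 12.17
tcp_pos: [0.4236, -0.0724, 0.0936]
eef_rot: [-179.9, -0.0, -86.2]
contact_force: [-1.4, -5.4, 7.5]
gripper_width: 0.0105
gripper_force: 45.0
```

Converted, 0.001 m / 0.6 = 0.0017, 0.0005 m / 0.6 = 0.0008.

Emit:
send_path:
  rows: {"ticks": [[0, 0, 0.0008, 0, 0, 0], [0, 0, 0.0017, 0, 0, 0], [0, 0, 0.0017, 0, 0, 0], [0, 0, 0.0017, 0, 0, 0], [0, 0, 0.0017, 0, 0, 0]]}

```text
time_s: 12.58
tcp_pos: [0.4236, -0.0724, 0.0926]
eef_rot: [-179.9, -0.0, -86.2]
contact_force: [-1.9, -5.5, 7.9]
gripper_width: 0.0105
gripper_force: 45.0
```

Run:
```python
from plant import r; import numpy as np
from ang import angle
c=r.capture("scene"); np.savez("s4.npz",**c); print(angle("s4.npz"))
```

```text
(np.float64(0.018457778290666686), np.float64(0.12216284045938171), np.float64(0.001716528964190126), 1854)
```

Converted, 0.001 m / 0.6 = 0.0017, 0.0005 m / 0.6 = 0.0008.

Emit:
send_path:
  rows: {"ticks": [[0.0005, 0, 0.0008, 0, 0, 0], [0.001, 0.0005, 0.0017, 0, 0, 0], [0.001, 0.0005, 0.0017, 0, 0, 0], [0.001, 0.0005, 0.0017, 0, 0, 0], [0.001, 0.0005, 0.0017, 0, 0, 0]]}

```text
time_s: 13.05
tcp_pos: [0.4235, -0.0725, 0.0916]
eef_rot: [-179.8, 0.0, -86.2]
contact_force: [-1.6, -2.3, 8.1]
gripper_width: 0.0104
gripper_force: 45.0
```

Converted, 0.001 m / 0.6 = 0.0017, 0.0005 m / 0.6 = 0.0008.

Emit:
send_path:
  rows: {"ticks": [[0, 0, 0.0008, 0, 0, 0], [0, 0, 0.0017, 0, 0, 0], [0, 0, 0.0017, 0, 0, 0], [0, 0, 0.0017, 0, 0, 0], [0, 0, 0.0017, 0, 0, 0]]}

```text
time_s: 13.47
tcp_pos: [0.4235, -0.0725, 0.0907]
eef_rot: [-179.8, 0.0, -86.2]
contact_force: [-2.7, -1.2, 9.4]
gripper_width: 0.0105
gripper_force: 45.0
```

Converted, 0.0007 m / 0.6 = 0.0012, 0.0004 m / 0.6 = 0.0007.

Emit:
send_path:
  rows: {"ticks": [[0, 0.0003, 0.0007, 0, 0, 0], [0, 0.0005, 0.0012, 0, 0, 0], [0, 0.0005, 0.0012, 0, 0, 0], [0, 0.0005, 0.0012, 0, 0, 0]]}

```text
time_s: 13.8
tcp_pos: [0.4235, -0.0725, 0.0901]
eef_rot: [-179.8, -0.0, -86.2]
contact_force: [-2.6, -0.9, 10.1]
gripper_width: 0.0107
gripper_force: 45.0
```

Converted, 0.0006 m / 0.6 = 0.001, 0.0003 m / 0.6 = 0.0005.

Emit:
send_path:
  rows: {"ticks": [[0, 0, 0.0005, 0, 0, 0], [0, 0, 0.001, 0, 0, 0], [0, 0, 0.001, 0, 0, 0], [0, 0, 0.001, 0, 0, 0]]}

```text
time_s: 14.13
tcp_pos: [0.4235, -0.0725, 0.0896]
eef_rot: [-179.8, -0.0, -86.2]
contact_force: [-3.1, -1.6, 9.8]
gripper_width: 0.0106
gripper_force: 45.0
```

Converted, 0.0006 m / 0.6 = 0.001, 0.0003 m / 0.6 = 0.0005.

Emit:
send_path:
  rows: {"ticks": [[0, 0, 0.0005, 0, 0, 0], [0, 0.0005, 0.001, 0, 0, 0], [0, 0.0005, 0.001, 0, 0, 0], [0, 0.0005, 0.001, 0, 0, 0]]}

```text
time_s: 14.47
tcp_pos: [0.4235, -0.0725, 0.0893]
eef_rot: [-179.8, -0.0, -86.2]
contact_force: [-4.0, -1.6, 12.9]
gripper_width: 0.0105
gripper_force: 45.0
```

Converted, 0.0006 m / 0.6 = 0.001, 0.0003 m / 0.6 = 0.0005.

Emit:
send_path:
  rows: {"ticks": [[0, 0, 0.0005, 0, 0, 0], [0, 0, 0.001, 0, 0, 0], [0, 0, 0.001, 0, 0, 0], [0, 0, 0.001, 0, 0, 0]]}

```text
time_s: 14.8
tcp_pos: [0.4235, -0.0725, 0.0891]
eef_rot: [-179.8, -0.0, -86.1]
contact_force: [-5.0, -0.4, 20.2]
gripper_width: 0.0108
gripper_force: 45.0
```

Run:
```python
from plant import r; import numpy as np
from ang import angle
c=r.capture("scene"); np.savez("s5.npz",**c); print(angle("s5.npz"))
```

```text
(np.float64(-0.006594229752137639), np.float64(0.12305546888464554), np.float64(0.0018206428699574458), 1898)
```

It has reached the rigid stop at 20 N, so I'll hold there.

Emit:
send_path:
  rows: {"ticks": [[0, 0, 0, 0, 0, 0], [0, 0, 0, 0, 0, 0], [0, 0, 0, 0, 0, 0], [0, 0, 0, 0, 0, 0], [0, 0, 0, 0, 0, 0], [0, 0, 0, 0, 0, 0]]}

```text
time_s: 15.35
tcp_pos: [0.4234, -0.0725, 0.0891]
eef_rot: [-179.8, -0.0, -86.1]
contact_force: [-5.9, -0.7, 20.6]
gripper_width: 0.0104
gripper_force: 45.0
```

Emit:
send_path:
  rows: {"ticks": [[0, 0, 0, 0, 0, 0], [0, 0, 0, 0, 0, 0], [0, 0, 0, 0, 0, 0], [0, 0, 0, 0, 0, 0], [0, 0, 0, 0, 0, 0], [0, 0, 0, 0, 0, 0]]}
  jaw: 0.026

```text
time_s: 15.85
tcp_pos: [0.4213, -0.0727, 0.0871]
eef_rot: [180.0, -0.0, -86.2]
contact_force: [0.3, 0.8, 0.0]
gripper_width: 0.026
gripper_force: 0.0
```

Run:
```python
from plant import r; import numpy as np
from ang import angle
c=r.capture("scene"); np.savez("s6.npz",**c); print(angle("s6.npz"))
```

```text
(np.float64(-0.0008505512896780554), np.float64(0.12268742167261491), np.float64(0.0017393822134204515), 1864)
```

Converted, -0.15 m / 0.6 = -0.25, -0.002 m / 0.6 = -0.0033.

Emit:
send_path:
  rows: {"ticks": [[0, -0.0033, 0, 0, 0, 0], [0, -0.0033, -0.0083, 0, 0, 0], [0, -0.0033, -0.02, 0, 0, 0], [0, -0.0033, -0.0417, 0, 0, 0], [0, -0.0033, -0.075, 0, 0, 0], [0, -0.0033, -0.1167, 0, 0, 0], [0, -0.0033, -0.1667, 0, 0, 0], [0, -0.0033, -0.2167, 0, 0, 0], [0, -0.0033, -0.25, 0, 0, 0], [0, -0.0033, -0.25, 0, 0, 0], [0, -0.0033, -0.25, 0, 0, 0]]}

```text
time_s: 16.82
tcp_pos: [0.4239, -0.0725, 0.239]
eef_rot: [-179.8, 0.0, -86.2]
contact_force: [-0.2, -0.5, -1.4]
gripper_width: 0.0259
gripper_force: 0.0
```

Run:
```python
from plant import r; import numpy as np,cv2
from ang import angle
c=r.capture("scene"); np.savez("s7.npz",**c); print(angle("s7.npz"))
cv2.imwrite("pics/s7.png",cv2.resize(c["frame"][90:270,180:440,::-1],None,fx=3,fy=3))
```

```text
(np.float64(-0.0002077584733837312), np.float64(0.12261450501098296), np.float64(0.0017386528844235102), 1831)
```

View pics/s7.png

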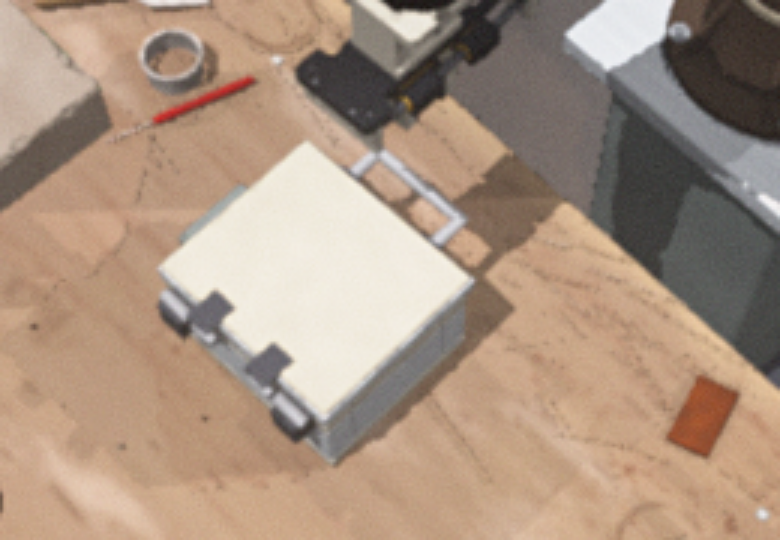

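The lid is down and free, with the handle bar at crop (420,185) clear of the gripper. As a cross-check that it is home, I'll measure the handle height.

Run:
```python
from h import *; from plant import r
c=r.capture("top"); np.savez("t8.npz",**c)
for f in ("s5.npz","s6.npz","s7.npz","t8.npz"):
    p=cloud(f).reshape(-1,3); a=np.radians(3.6); d=p[:,:2]-[.649,-.062]
    x=d@[np.cos(a),np.sin(a)]; y=d@[-np.sin(a),np.cos(a)]
    m=lambda x0,x1,y0,y1:(x>x0)&(x<x1)&(y>y0)&(y<y1)&(p[:,2]>.09)&(p[:,2]<.15)
    b=m(-.235,-.215,-.045,.045); e=m(-.17,-.15,-.08,.08); h=m(-.06,-.04,-.08,.08); q=m(-.17,-.15,.05,.09)
    print(f,"bar z95",b.sum(),np.percentile(p[b,2],95) if b.sum() else 0,"front",np.median(p[e,2]),"left front",np.median(p[q,2]),"rear",np.median(p[h,2]))
print(r.get_state()["contact_force"])
```

```text
s5.npz bar z95 38 0.11616402800397983 front 0.1224759961039179 left front 0.12244449604942398 rear 0.12271444903164364
s6.npz bar z95 34 0.11790378772132436 front 0.12242970020171984 left front 0.12279361297407743 rear 0.12255957791633088
s7.npz bar z95 146 0.11770837679928425 front 0.12272422706733543 left front 0.12278827408340276 rear 0.12253469463389366
t8.npz bar z95 0 0 front nan left front nan rear 0.12273604421987172
[-0.14144971  0.23164808 -0.83764484]
  return _methods._mean(a, axis=axis, dtype=dtype,
  ret = ret.dtype.type(ret / rcount)
```

```bash
python3 -c "
from plant import r; print(r.close_job())"
```

```text
the job is handed in; nothing more can be done
None
```

The kiln lid is closed: I lowered it slowly, pressed it through the seal, bedded it at about 20 N at the handle for over half a second, and let go without lifting it; it measures level and home, and I've handed the job in without getting a verdict back.

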